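Shut the isolator box until its latch snaps, then switch on

ROBOT

A 7-joint arm with a two-finger parallel gripper is mounted at the origin on the work surface; the furniture and walls round the work are solid. World frame = base frame: x ahead of the robot, y to its left, z up, the work surface at z = 0. Lengths are in mm, angles in rad, forces in N, time in s.
With the tool pointing down it reaches from about 425 to 925 mm from the base axis. Payload 6.8 kg.
Tool frame: the origin (TCP) lies at the very end of the fingers, on their centre line; the grasp point (between the pads) lies 19 mm behind it; z points along the fingers, y is the line along which they close (so a half turn about z gives the same grasp; the last joint's range is limited). The gripper opens to 88 mm and grips with 3 to 60 N. Pads are 20 mm wide; open, the fingers measure 115 mm over their backs; the gripper's body (75 mm by 178 mm) begins 61 mm behind the grasp point.
Start: joints at [-1.341, 0.477, 0.022, 1.555, -0.011, 1.109, -0.083], TCP at [223.7, 636.872, 222.664] pointing down, gripper open.
Joint ranges: [-2.96, 2.96], [-0.34, 2.1], [-1.41, 1.46], [0.24, 2.44], [-1.37, 4.51], [0.17, 1.92], [-2.96, 2.96]. Speed limits (rad/s): [2.39, 2.39, 3.14, 3.14, 3.14, 3.14, 3.14].

INTERFACE

Orientations are given as a rotation vector (axis times angle).
In Python, from rig import env gives the robot as it stands.
- The arm moves only by the tool step_arm, never from a script. Its argument "moves" is a list of rows, each a list of 5 numbers: the shift along the tool's x, y, z in units of 30 mm (1.0 is 30 mm), then the turn about the tool's z in degrees, then the closure, from 0 (fully open) to 1 (shut). A call has 1 to 10 rows; each row is the pose to reach, as a shift and turn from the pose commanded when the call began, along the tool's axes at that moment; what a row does not reach only later rows make up. A row lasts 1/12 s, in which the tool goes at most 41.7 mm and 7.16 degrees, less where a joint would pass 70% of its speed; a pose out of reach is approached as far as the arm can. A call with a gripper value outside its range is refused whole. The fingers move at their own pace and stop on an object; the grip force is fixed at half the most. Time passes only in rows, so rows that repeat a pose let the fingers close. It gives the time, the measured TCP pose, the force, the opening and the grip force at its end, in the units of the state.
- env.observe(): the state, without advancing time (a new reading comes with each control period).
- env.camera(name): name is "scene" or "side" or "wrist"; returns a dict with "image" (400x640x3 uint8, red, green, blue), "range_z" (400x640 float32, mm along the optical axis (not along the pixel's ray), 0 where there is no reading), "camera_matrix" (3x3 intrinsics, pixels), "k1" (the pictures are not rectified: a ray, as slopes to the right and down, at radius r is drawn at 1 + k1 r^2 times it, then the intrinsics apply), "R" (3x3) and "t" (3): a world point X has camera coordinates R X + t. Camera axes: x right, y down, z forward; pixel columns grow to the right and rows downward; lengths in mm; the calibration is good to about 2 mm. A picture is of the moment at which its call begins.
- env.job_done(): hands the job in; it is judged then, once.
The state is a dict: "time_s": time; "joints": joint angles; "qvel": joint speeds; "joint_efforts": joint torques, N m; "position": TCP position; "tool_rot": TCP orientation; "force": force on the tool from outside, world axes, zero at the start; "torque": the same for the moment, N m; "gripper_width": finger opening in mm; "grip_force": force on a finger pad.
Only numpy, scipy, OpenCV 4.12 (cv2) and the standard library are available. Lean on these libraries where they do the work, as an engineer would, in place of code of your own. Each camera call takes 0.05 s, during which the arm holds its last target. There are 200 camera calls.

TASK

The saw's grey isolator box has been left open after a check. Swing its door shut and press steadily near the free edge until you feel its sprung latch ride over the strike and snap in, so that the door stays shut by itself; only then throw the red isolator lever on its roof fully across from off to on. Push the door, never slam it, with no more than a firm thumb (30 N), and stop pressing at once when it has snapped, or the small door switch behind it is crushed; leave the mitre frame, the screw tin and the round wax tin beside it where they lie.

Things in the scene. Friction and masses are not known exactly. Their poses are not given: they have to be found in the camera images.
- box: grey sheet-steel isolator box, 100 deep (x) x 170 wide (y) x 200 mm high, fixed to the table by a dark foot plate 206 wide. Origin on the table under its middle; x points from the open door side to the back, z up; front rim with black seal at x = -53. The door's hinge is on its -y side, the free edge shuts at +y.
- door (a joint): angle of the grey door about its upright hinge axis (box x = -58, y = -85 mm), rad: 0 is shut flush, grows as it opens towards the box's -x, to 1.7; light, stays where left. Panel 170 mm wide from the axis, 12 thick, outside face 7 in front of the axis, 13 to 197 above the table. Bolt meets strike somewhere from 0.21 to 0.115, drops in somewhere from 0.08 to -0.01, as the strike is set.
- latch (a joint): how far the brass bolt on the door's inside near the free edge (133 mm above the table) is pressed back against its spring, m: 0 fully out, about 0.008 while it rides over the strike, 0 again once it has snapped in. Pressing it over takes 8 to 20 N, pressed 140 mm from the hinge; the force rises, then falls as it drops in.
- door_hinge (a point): point on the door's hinge axis at the height of the door's top edge, 197 mm above the table
- door_edge (a point): outside top corner of the door at its free edge, 170 mm from the hinge axis and 197 above the table; moves with the door
- door_pull (a point): middle of the black upright bar handle, on the outside of the door 138 mm from the hinge axis, 83 above the table, 60 long, standing 35 off the face
- catch_place (a point): middle place of the steel strike lip on the inside of the box's +y wall, 133 mm above the table. The strike is screwed on in slots and sits up to 7 mm nearer or farther along the box's x than this, so where the bolt drops in must be felt, not measured.
- door_switch (a joint): how far the white sprung button (10 mm across, 92 above the table) of the black door switch on the strike bracket is pressed in, m. The door touches it just as the bolt drops in and a latched door rests on it with about 0.0008 pressed; pressed past 0.0025 it is crushed. Button force 1 to 2 N.
- kick_out (a point): rubber tip of a sprung plunger in the box, 12 mm across, 45 above the table. It meets the door's inside at about 0.1 rad and pushes the door back ajar unless it is latched: 3 N at first, 1.3 N more per mm, up to about 20 N.
- isolator (a joint): angle of the red isolator lever on the roof, rad: 0 is off (leaning 0.6 rad to the door's hinge side, over a red dot), 1.2 is on (leaning 0.6 rad to the free side, over a green dot). Swings in the box's y-z plane about a pivot at box x = +12, y = -30, 216 mm above the table; needs about 2 N at the grip, stays where left.
- overarm (a point): point on the middle line of the green overarm beam of the saw, fixed, that runs straight along the world's x over the left side of the table, from behind the robot to the post at x = 0.8; 70 mm thick, its underside 340 and its top 415 mm above the table. An arm that stands on its far side must lift the fingers over it to get to the box.
- lever_grip (a point): middle of the lever's T grip (bar along the box's x, 36 mm long, 16 thick), 70 from the pivot; 274 above the table at off and at on, 286 at mid swing. The stem below it is 13 x 11 mm.
- mitre_frame: dark green mitre frame, 160x223x28 mm, lying loose on the table, not to be disturbed. Origin at the middle of its underside
- screw_box: shut grey screw tin, 80x113x36 mm, lying loose on the table, not to be disturbed. Origin at the middle of its underside
- wax_tin: round tin with green lid, 66x66x24 mm, lying loose on the table, not to be disturbed. Origin at the middle of its underside

How it is judged:
By the outcome, as a careful person would: the job done as asked, in the order asked, and still so for the second after the job is handed in, with the robot touching nothing.
It also fails if it takes over 69 s, if anything falls off the work surface, if the arm or the gripper's body presses on something with over 40 N, if the wrist force passes 120 N, or if a joint passes its speed limit or range.

## Working session

There is one attempt and no reset: what is moved stays moved. The work goes in short steps, Python scripts to look and compute and a tool call to move; the robot and the scene stay as the last step left them, time stands still between calls to the robot, and variables do not carry over. Pictures are saved under pics/ and viewed, at most 10 in all, crops included, and the job is handed in when it is done.

Besides the shell and the picture viewer there is one more tool, called as name(argument=value, ...), one argument or row to a line, values as JSON. step_arm: Moves the arm, as the interface text tells. Its arguments: {"type":"object","properties":{"moves":{"type":"array","items":{"type":"array","items":{"type":"number"}}}},"required":["moves"]}

```bash
mkdir -p pics
cat > h.py <<'E'
import numpy as np, cv2
from rig import env
from scipy.spatial.transform import Rotation as R
def cloud(c):
    K=c["camera_matrix"];h,w=c["range_z"].shape
    u,v=np.meshgrid(np.arange(w,dtype=float),np.arange(h,dtype=float))
    p=cv2.undistortPoints(np.stack([u.ravel(),v.ravel()],1)[:,None],np.array(K),np.array([c["k1"],0,0,0.]))[:,0]
    z=c["range_z"].ravel()
    P=np.stack([p[:,0]*z,p[:,1]*z,z],1)
    W=(P-np.array(c["t"]))@np.array(c["R"])
    W[z==0]=np.nan
    return W.reshape(h,w,3)
def save(c,n): cv2.imwrite(f"pics/{n}.png",c["image"][:,:,::-1])
E
python3 - <<'E'
from h import *
o=env.observe();print({k:np.round(v,3) for k,v in o.items()})
print(R.from_rotvec(o["tool_rot"]).as_matrix().round(3))
for n in("scene","side","wrist"):
    c=env.camera(n);save(c,n+"0");np.savez(f"{n}0.npz",W=cloud(c),im=c["image"])
    print(n,np.round(-np.array(c["R"]).T@c["t"]),np.array(c["R"]).round(2)[2])
E
```

```text
{'time_s': np.float64(0.0), 'joints': array([-1.341,  0.478,  0.022,  1.556, -0.012,  1.109, -0.083]), 'qvel': array([ 0.   , -0.001,  0.001,  0.001,  0.001,  0.   , -0.002]), 'joint_efforts': array([ 1.0000e-03, -5.8285e+01,  1.5350e+00, -2.7261e+01, -5.4000e-02,
        1.7000e-02,  0.0000e+00]), 'position': array([223.535, 636.281, 221.725]), 'tool_rot': array([-5.280e-01, -3.097e+00,  3.000e-03]), 'force': array([0.459, 0.412, 0.669]), 'torque': array([ 0.023, -0.037,  0.053]), 'grip_force': np.float64(0.0), 'gripper_width': np.float64(87.725)}
[[-0.943  0.331 -0.   ]
 [ 0.331  0.943 -0.002]
 [-0.    -0.002 -1.   ]]
scene [ 162. -328.  972.] [ 0.36  0.47 -0.81]
side [-147.  334. 1332.] [ 0.5  -0.18 -0.85]
wrist [149. 661. 384.] [ 0.27 -0.1  -0.96]
```

View pics/scene0.png

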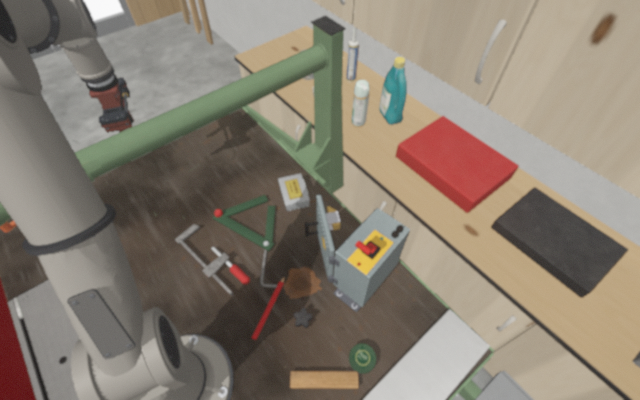

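View pics/side0.png

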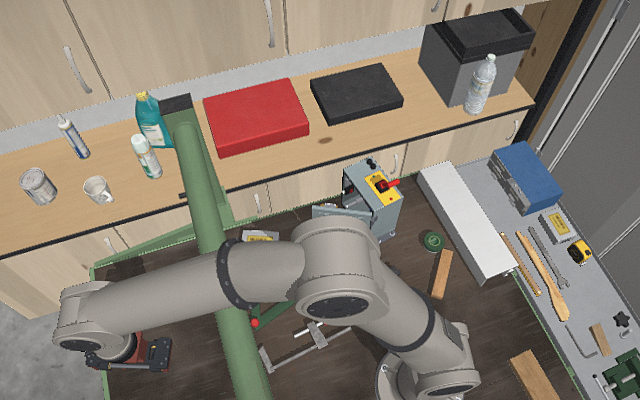

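Scene: the open door edge is near (325,235), box roof near (370,245), red lever near (368,248), wax tin (362,358), screw tin (293,190) and frame (250,220). The gripper is beyond the green beam.

Run:
```python
from h import *
d=np.load("scene0.npz");W,im=d["W"],d["im"]
for n,(u,v) in dict(beam=(200,110),roofyellow=(360,262),rooffar=(378,225),lever=(366,248),wax=(362,358),screw=(293,190),frame1=(218,212),frame2=(268,242),frame3=(268,200),dooredge=(320,200),doortop=(328,232),handle=(310,229),table=(240,290),plate=(350,300),rail=(440,360),bench=(440,210)).items():
    print(n,np.nanmedian(W[v-1:v+2,u-1:u+2].reshape(-1,3),0).round())
x,y,z=W[...,0],W[...,1],W[...,2]
# roof
m=(abs(z-200)<9)&(abs(x-680)<300)&(abs(y)<400)
n,l,s,cc=cv2.connectedComponentsWithStats(m.astype(np.uint8))
for i in range(1,n):
    if s[i,4]>150:
        P=W[l==i]; r=cv2.minAreaRect(P[:,:2].astype(np.float32)); print(s[i],r,cv2.boxPoints(r).round().tolist(),P[:,2].mean())
hsv=cv2.cvtColor(im,cv2.COLOR_RGB2HSV)
c=cv2.resize(im[170:320,270:430],None,fx=5,fy=4,interpolation=cv2.INTER_CUBIC);c=cv2.resize(im[170:320,270:430],(640,600),interpolation=cv2.INTER_CUBIC)
cv2.imwrite("pics/crop.png",c[:,:,::-1])
for nm in("side0",):
    d=np.load(nm+".npz");W=d["W"]
    for p in [(385,185),(325,212),(430,240),(262,237),(345,180)]: print(p,W[p[1],p[0]].round())
```

```text
beam [365. 381. 396.]
roofyellow [472. -91. 201.]
rooffar [576. -43. 198.]
lever [472. -98. 279.]
wax [ 374. -226.   24.]
screw [543. 285.  34.]
frame1 [312. 368.  24.]
frame2 [378. 188.  10.]
frame3 [468. 325.  -1.]
dooredge [514. 109. 195.]
doortop [468.  21. 195.]
handle [510. 152.  -3.]
table [234. 117.  -2.]
plate [451. -98.   8.]
rail [ 504. -345.   63.]
bench [1057.   17. -247.]
[317 195  18  57 264] ((481.60321044921875, 49.77149963378906), (170.47926330566406, 11.810264587402344), 62.51789093017578) [[437.0, -23.0], [448.0, -29.0], [526.0, 123.0], [516.0, 128.0]] 194.25730203098857
[ 336  208   74   72 2350] ((537.2423095703125, -66.0433120727539), (171.60935974121094, 103.1601791381836), 10.356904029846191) [[444.0, -31.0], [462.0, -132.0], [631.0, -101.0], [612.0, 0.0]] 198.82220730152434
(385, 185) [494. -79. 239.]
(325, 212) [500.  95. 180.]
(430, 240) [ 385. -213.   20.]
(262, 237) [564. 279.  31.]
(345, 180) [611. -10. 137.]
```

View pics/crop.png

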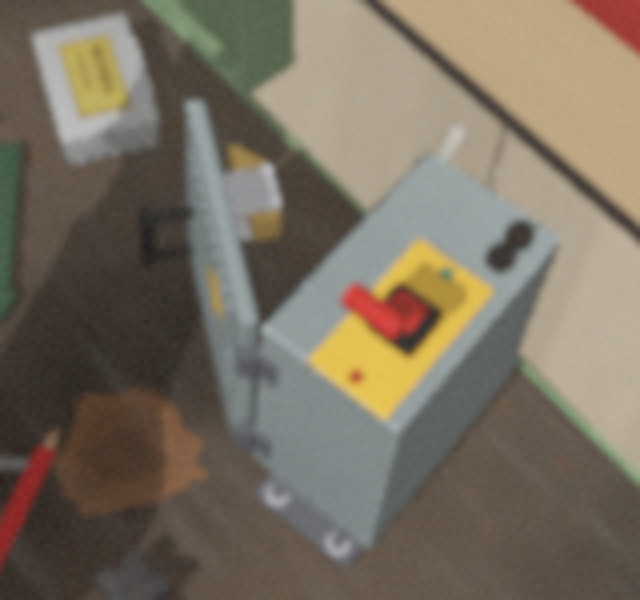

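Box yaw, hinge near (443,-24) and door angle about 0.91 rad are known. First I lift over the beam.

step_arm(
  moves=[
    [0, 0, -1.3, 0, 1],
    [0, 0, -2.6, 0, 1],
    [0, 0, -3.9, 0, 1],
    [0, 0, -5.2, 0, 1],
    [0, 0, -6.5, 0, 1],
    [0, 0, -7.8, 0, 1],
    [0, 0, -8.6, 0, 1],
    [0, 0, -8.6, 0, 1],
  ],
)

```text
time_s: 0.82
position: [224.2, 638.1, 487.3]
tool_rot: [0.528, 3.096, 0.015]
force: [0.9, 0.0, 0.2]
gripper_width: 37.9
grip_force: 0.0
```

step_arm(
  moves=[
    [-0.9, -0.9, 0, 4, 1],
    [-1.8, -1.8, 0, 8, 1],
    [-2.7, -2.7, 0, 12, 1],
    [-3.6, -3.6, 0, 16, 1],
    [-4.5, -4.5, 0, 20, 1],
    [-5.4, -5.4, 0, 24, 1],
    [-6.3, -6.3, 0, 28, 1],
    [-7.2, -7.2, 0, 32, 1],
    [-8.1, -8.1, 0, 36, 1],
    [-9.0, -9.0, 0, 40, 1],
  ],
)

```text
time_s: 1.65
position: [389.2, 290.5, 479.7]
tool_rot: [-1.56, -2.726, 0.002]
force: [1.2, 0.2, -0.1]
gripper_width: 0.5
grip_force: 0.0
```

step_arm(
  moves=[
    [-1.1, -0.1, 0, 4, 1],
    [-2.2, -0.2, 0, 8, 1],
    [-3.3, -0.4, 0, 12, 1],
    [-4.4, -0.5, 0.5, 16, 1],
    [-5.4, -0.6, 1.5, 20, 1],
    [-5.4, -0.6, 2.7, 20, 1],
    [-5.4, -0.6, 3.9, 20, 1],
    [-5.4, -0.6, 5.1, 20, 1],
    [-5.4, -0.6, 5.8, 20, 1],
    [-5.4, -0.6, 5.8, 20, 1],
  ],
)

```text
time_s: 2.48
position: [452.7, 142.7, 301.6]
tool_rot: [-2.004, -2.415, 0.014]
force: [-0.5, -0.9, -0.1]
gripper_width: 0.4
grip_force: 0.0
```

Run:
```python
from h import *
o=env.observe();print(o["position"],R.from_rotvec(o["tool_rot"]).as_matrix().round(3),o["joints"].round(2))
c=env.camera("wrist");save(c,"w1");np.savez("w1.npz",W=cloud(c),im=c["image"])
```

```text
[452.72210396 142.65108775 301.58279316] [[-0.185  0.983 -0.008]
 [ 0.983  0.185 -0.005]
 [-0.003 -0.009 -1.   ]] [-0.88  0.06  0.47  1.93 -0.03  1.16 -0.21]
```

View pics/w1.png

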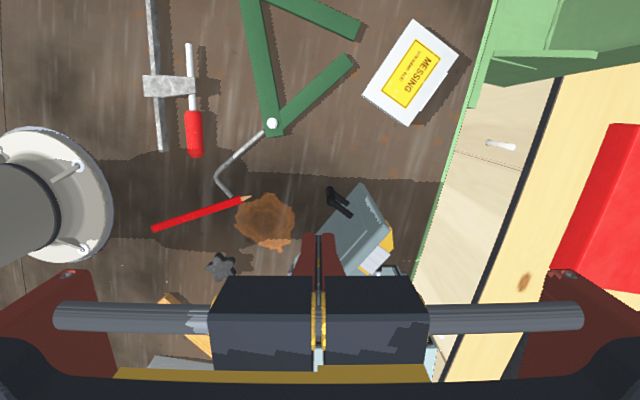

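The wrist view shows the door's outside at (360,220), handle (338,203), fingertips (318,250) left of the door; nothing is in the descent path.

Run:
```python
from h import *
W=np.load("w1.npz")["W"]
x,y,z=W[...,0],W[...,1],W[...,2]
m=(z>185)&(z<205)&(x<560)&(x>430)&(y>-40)&(y<160)
P=W[m];print(len(P));print(cv2.boxPoints(cv2.minAreaRect(P[:,:2].astype(np.float32))).round())
m=(z>120)&(z<185)&(x<560)&(x>430)&(y>20)&(y<160); P=W[m]
vx=cv2.fitLine(P[:,:2].astype(np.float32),cv2.DIST_HUBER,0,.01,.01).ravel();print(len(P),vx,P[:,:2].min(0),P[:,:2].max(0))
```

```text
1025
[[463. -36.]
 [489. -41.]
 [526. 127.]
 [500. 132.]]
1933 [ 4.0480083e-01 -9.1440487e-01  5.1385156e+02  9.2586662e+01] [483.76957481  44.75097931] [550.0884348  128.89269755]
```

step_arm(
  moves=[
    [0, 0, 1, 0, 1],
    [0, 0, 2, 0, 1],
    [0, 0, 3, 0, 1],
    [0, 0, 4, 0, 1],
    [0, 0, 4.8, 0, 1],
    [0, 0, 5.5, 0, 1],
    [0, 0, 5.5, 0, 1],
    [0, 0, 5.5, 0, 1],
  ],
)

```text
time_s: 3.2
position: [456.7, 144.4, 142.5]
tool_rot: [2.005, 2.418, 0.0]
force: [-0.2, 0.4, 0.6]
gripper_width: 0.3
grip_force: 0.0
```

step_arm(
  moves=[
    [-0.4, 0.2, 0, 0, 1],
    [-0.8, 0.35, 0, 0, 1],
    [-1.1, 0.5, 0, 0, 1],
    [-1.3, 0.6, 0, 0, 1],
    [-1.5, 0.7, 0, 0, 1],
    [-1.65, 0.85, 0, 0, 1],
    [-1.8, 1.0, 0, 0, 1],
    [-1.95, 1.15, 0, 0, 1],
    [-2.1, 1.3, 0, 0, 1],
    [-2.3, 1.45, 0, 0, 1],
  ],
)

```text
time_s: 4.03
position: [512.0, 84.5, 141.6]
tool_rot: [-2.005, -2.419, -0.0]
force: [-0.8, 0.7, 0.5]
gripper_width: 0.4
grip_force: 0.3
```

step_arm(
  moves=[
    [-0.2, 0.1, 0, 0, 1],
    [-0.4, 0.2, 0, 0, 1],
    [-0.6, 0.35, 0, 0, 1],
    [-0.75, 0.45, 0, 0, 1],
    [-0.9, 0.6, 0, 0, 1],
    [-1.0, 0.75, 0, 0, 1],
    [-1.1, 0.85, 0, 0, 1],
    [-1.2, 1.0, 0, 0, 1],
    [-1.2, 1.1, 0, 0, 1],
    [-1.2, 1.1, 0, 0, 1],
  ],
)

```text
time_s: 4.87
position: [551.5, 55.1, 141.7]
tool_rot: [2.006, 2.417, 0.001]
force: [0.8, -0.1, 0.4]
gripper_width: 0.6
grip_force: 0.0
```

Run:
```python
from h import *
o=env.observe();print(o["position"],o["force"],o["joints"].round(2))
ux=np.array([.18,-.984]);uy=np.array([.984,.18]);d=o["position"][:2]-[537,-66];print(d@ux,d@uy)
c=env.camera("scene");W=cloud(c);save(c,"s2");cv2.imwrite("pics/s2c.png",cv2.resize(c["image"][150:330,250:450],(667,600),interpolation=cv2.INTER_CUBIC)[:,:,::-1])
```

```text
[551.46282383  55.09905228 141.70812964] [ 0.76170888 -0.06861559  0.40458782] [-0.58  0.4   0.46  1.95 -0.24  0.84  0.2 ]
-116.5581591498411 36.0292480559903
```

View pics/s2c.png

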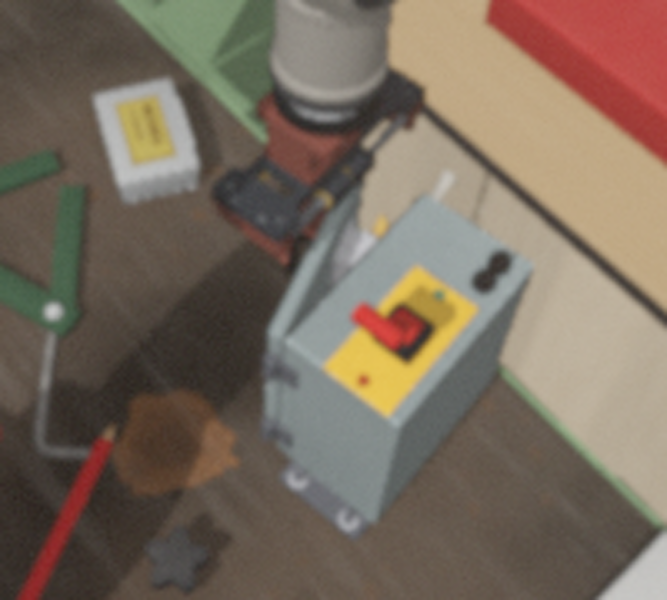

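The door follows the fingers (door leaf at (310,280), about 0.35 rad). Next is slow pressing.

step_arm(
  moves=[
    [-0.07, 0.07, 0, 0, 1],
    [-0.14, 0.14, 0, 0, 1],
    [-0.2, 0.2, 0, 0, 1],
    [-0.26, 0.26, 0, 0, 1],
    [-0.3, 0.32, 0, 0, 1],
    [-0.34, 0.36, 0, 0, 1],
    [-0.38, 0.4, 0, 0, 1],
    [-0.4, 0.4, 0, 0, 1],
  ],
)

```text
time_s: 5.58
position: [564.9, 45.3, 141.7]
tool_rot: [2.006, 2.418, 0.0]
force: [0.0, 0.2, 0.7]
gripper_width: 0.4
grip_force: 0.1
```

step_arm(
  moves=[
    [-0.03, 0, 0, 0, 1],
    [-0.06, 0, 0, 0, 1],
    [-0.08, 0, 0, 0, 1],
    [-0.1, 0, 0, 0, 1],
    [-0.1, 0, 0, 0, 1],
  ],
)

```text
time_s: 6.0
position: [565.2, 42.3, 141.7]
tool_rot: [2.006, 2.418, 0.0]
force: [-0.0, -0.6, -0.1]
gripper_width: 0.1
grip_force: 0.0
```

step_arm(
  moves=[
    [-0.03, 0, 0, 0, 1],
    [-0.06, 0, 0, 0, 1],
    [-0.08, 0, 0, 0, 1],
    [-0.1, 0, 0, 0, 1],
    [-0.1, 0, 0, 0, 1],
  ],
)

```text
time_s: 6.42
position: [565.7, 39.4, 141.6]
tool_rot: [2.006, 2.418, -0.0]
force: [-0.2, 0.2, 0.1]
gripper_width: 0.3
grip_force: 0.0
```

step_arm(
  moves=[
    [-0.03, 0, 0, 0, 1],
    [-0.05, 0, 0, 0, 1],
    [-0.07, 0, 0, 0, 1],
    [-0.07, 0, 0, 0, 1],
  ],
)

```text
time_s: 6.75
position: [566.1, 37.4, 141.6]
tool_rot: [2.006, 2.418, -0.0]
force: [0.4, 0.1, 0.1]
gripper_width: 0.3
grip_force: 0.1
```

step_arm(
  moves=[
    [-0.03, 0, 0, 0, 1],
    [-0.05, 0, 0, 0, 1],
    [-0.07, 0, 0, 0, 1],
    [-0.07, 0, 0, 0, 1],
  ],
)

```text
time_s: 7.08
position: [566.5, 36.3, 141.7]
tool_rot: [-2.004, -2.418, -0.001]
force: [-0.2, 4.0, 1.0]
gripper_width: 0.5
grip_force: 2.0
```

step_arm(
  moves=[
    [-0.03, 0, 0, 0, 1],
    [-0.05, 0, 0, 0, 1],
    [-0.07, 0, 0, 0, 1],
    [-0.07, 0, 0, 0, 1],
  ],
)

```text
time_s: 7.42
position: [567.3, 34.1, 141.7]
tool_rot: [2.005, 2.419, 0.002]
force: [0.9, 4.8, -1.1]
gripper_width: 0.1
grip_force: 2.3
```

step_arm(
  moves=[
    [-0.03, 0, 0, 0, 1],
    [-0.05, 0, 0, 0, 1],
    [-0.07, 0, 0, 0, 1],
    [-0.07, 0, 0, 0, 1],
  ],
)

```text
time_s: 7.75
position: [567.9, 32.5, 141.7]
tool_rot: [2.004, 2.419, 0.002]
force: [2.0, 5.7, -1.9]
gripper_width: 0.6
grip_force: 2.7
```

step_arm(
  moves=[
    [-0.03, 0, 0, 0, 1],
    [-0.05, 0, 0, 0, 1],
    [-0.07, 0, 0, 0, 1],
    [-0.07, 0, 0, 0, 1],
  ],
)

```text
time_s: 8.08
position: [568.1, 31.8, 141.7]
tool_rot: [-2.002, -2.419, -0.004]
force: [0.5, 8.8, -0.5]
gripper_width: 0.6
grip_force: 4.2
```

step_arm(
  moves=[
    [-0.03, 0, 0, 0, 1],
    [-0.05, 0, 0, 0, 1],
    [-0.07, 0, 0, 0, 1],
    [-0.07, 0, 0, 0, 1],
  ],
)

```text
time_s: 8.42
position: [568.5, 30.5, 141.7]
tool_rot: [-2.001, -2.42, -0.005]
force: [0.9, 11.2, -1.0]
gripper_width: 0.6
grip_force: 5.2
```

step_arm(
  moves=[
    [-0.03, 0, 0, 0, 1],
    [-0.05, 0, 0, 0, 1],
    [-0.05, 0, 0, 0, 1],
  ],
)

```text
time_s: 8.67
position: [568.8, 29.7, 141.7]
tool_rot: [-2.0, -2.42, -0.005]
force: [1.4, 12.5, -0.4]
gripper_width: 0.4
grip_force: 5.8
```

step_arm(
  moves=[
    [-0.03, 0, 0, 0, 1],
    [-0.05, 0, 0, 0, 1],
    [-0.05, 0, 0, 0, 1],
  ],
)

```text
time_s: 8.92
position: [569.1, 28.8, 141.7]
tool_rot: [-1.999, -2.42, -0.006]
force: [-0.6, 13.7, 1.5]
gripper_width: 0.7
grip_force: 6.5
```

step_arm(
  moves=[
    [-0.03, 0, 0, 0, 1],
    [-0.05, 0, 0, 0, 1],
    [-0.05, 0, 0, 0, 1],
  ],
)

```text
time_s: 9.17
position: [569.3, 28.0, 141.7]
tool_rot: [-1.998, -2.42, -0.007]
force: [-0.3, 14.9, -0.1]
gripper_width: 0.4
grip_force: 7.1
```

step_arm(
  moves=[
    [-0.03, 0, 0, 0, 1],
    [-0.05, 0, 0, 0, 1],
    [-0.05, 0, 0, 0, 1],
  ],
)

```text
time_s: 9.42
position: [569.8, 26.3, 141.7]
tool_rot: [-1.998, -2.421, -0.007]
force: [1.9, 13.2, -1.1]
gripper_width: 0.2
grip_force: 6.1
```

step_arm(
  moves=[
    [-0.03, 0, 0, 0, 1],
    [-0.05, 0, 0, 0, 1],
    [-0.05, 0, 0, 0, 1],
  ],
)

```text
time_s: 9.67
position: [570.5, 23.9, 141.7]
tool_rot: [-2.001, -2.421, -0.006]
force: [1.9, 11.7, -1.9]
gripper_width: 0.1
grip_force: 5.6
```

step_arm(
  moves=[
    [-0.03, 0, 0, 0, 1],
    [-0.05, 0, 0, 0, 1],
    [-0.05, 0, 0, 0, 1],
  ],
)

```text
time_s: 9.92
position: [570.8, 22.9, 141.7]
tool_rot: [-2.0, -2.421, -0.007]
force: [3.4, 13.5, -1.8]
gripper_width: 0.4
grip_force: 6.1
```

step_arm(
  moves=[
    [0, 0, 0, 0, 1],
    [0, 0, 0, 0, 1],
  ],
)

```text
time_s: 10.08
position: [570.8, 22.8, 141.7]
tool_rot: [-2.0, -2.421, -0.007]
force: [2.7, 13.1, -2.5]
gripper_width: 0.8
grip_force: 6.1
```

step_arm(
  moves=[
    [-0.025, 0, 0, 0, 1],
    [-0.025, 0, 0, 0, 1],
  ],
)

```text
time_s: 10.25
position: [571.1, 22.0, 141.7]
tool_rot: [-2.0, -2.421, -0.007]
force: [3.7, 13.7, -1.7]
gripper_width: 0.5
grip_force: 6.0
```

step_arm(
  moves=[
    [-0.025, 0, 0, 0, 1],
    [-0.025, 0, 0, 0, 1],
  ],
)

```text
time_s: 10.42
position: [571.4, 20.3, 141.8]
tool_rot: [2.002, 2.421, 0.006]
force: [3.6, 12.0, -2.8]
gripper_width: 0.5
grip_force: 5.6
```

step_arm(
  moves=[
    [-0.02, 0, 0, 0, 1],
    [-0.02, 0, 0, 0, 1],
  ],
)

```text
time_s: 10.58
position: [571.4, 20.3, 141.8]
tool_rot: [-2.001, -2.421, -0.007]
force: [2.9, 12.6, -1.9]
gripper_width: 0.7
grip_force: 5.7
```

step_arm(
  moves=[
    [0.05, 0, 0, 0, 1],
    [0.05, 0, 0, 0, 1],
  ],
)

```text
time_s: 10.75
position: [571.0, 20.3, 141.9]
tool_rot: [2.003, 2.42, 0.005]
force: [3.3, 9.6, -2.1]
gripper_width: 0.5
grip_force: 4.0
```

step_arm(
  moves=[
    [0.05, 0, 0, 0, 1],
    [0.05, 0, 0, 0, 1],
  ],
)

```text
time_s: 10.92
position: [570.3, 20.2, 141.8]
tool_rot: [2.004, 2.419, 0.002]
force: [2.0, 5.8, -1.1]
gripper_width: 0.2
grip_force: 2.7
```

step_arm(
  moves=[
    [0.05, 0, 0, 0, 1],
    [0.05, 0, 0, 0, 1],
  ],
)

```text
time_s: 11.08
position: [569.3, 20.1, 141.7]
tool_rot: [2.006, 2.417, -0.001]
force: [-0.4, 1.5, 1.0]
gripper_width: 0.6
grip_force: 1.1
```

step_arm(
  moves=[
    [0.05, 0, 0, 0, 1],
    [0.05, 0, 0, 0, 1],
  ],
)

```text
time_s: 11.25
position: [568.6, 21.3, 141.6]
tool_rot: [2.007, 2.417, -0.002]
force: [-0.1, 0.2, 0.3]
gripper_width: 0.2
grip_force: 0.0
```

step_arm(
  moves=[
    [0.2, 0, 0, 0, 1],
    [0.4, 0, 0, 0, 1],
    [0.6, 0, 0, 0, 1],
    [0.9, 0, 0, 0, 1],
    [1.2, 0, 0, 0, 1],
    [1.5, 0, 0, 0, 1],
    [1.5, 0, 0, 0, 1],
  ],
)

```text
time_s: 11.83
position: [560.2, 69.4, 141.4]
tool_rot: [-2.001, -2.421, -0.001]
force: [0.1, 0.2, 0.5]
gripper_width: 0.1
grip_force: 0.0
```

Run:
```python
from h import *
ux=np.array([.18,-.984]);uy=np.array([.984,.18]);cen=np.array([537,-66])
o=env.observe();print(o["position"],o["force"])
for n in("scene","wrist"):
    c=env.camera(n);W=cloud(c);save(c,n+"3")
    B=np.stack([(W[...,:2]-cen)@ux,(W[...,:2]-cen)@uy,W[...,2]],-1)
    m=(B[...,2]>185)&(B[...,2]<206)&(B[...,0]<-45)&(B[...,0]>-130)&(abs(B[...,1])<100)
    P=B[m]
    for y0 in range(-80,100,20):
        q=P[abs(P[:,1]-y0)<6]
        if len(q): print(n,y0,len(q),np.percentile(q[:,0],[2,10,50]).round(1))
    if n=="scene": cv2.imwrite("pics/s3c.png",cv2.resize(c["image"][180:300,310:430],(600,600),interpolation=cv2.INTER_CUBIC)[:,:,::-1])
```

```text
[560.19493882  69.43793347 141.44003807] [0.11541081 0.21756801 0.48725827]
scene -80 38 [-62.5 -61.3 -54.7]
scene -60 30 [-61.4 -60.9 -54.5]
scene -40 31 [-64.  -62.8 -53.8]
scene -20 32 [-63.  -61.3 -54.4]
scene 0 30 [-62.  -61.5 -54.7]
scene 20 29 [-63.9 -62.  -54.6]
scene 40 29 [-62.7 -62.  -55.6]
scene 60 26 [-64.1 -62.5 -55.4]
scene 80 22 [-65.1 -62.1 -55.5]
wrist 40 9 [-126.5 -124.8 -123.1]
```

View pics/s3c.png

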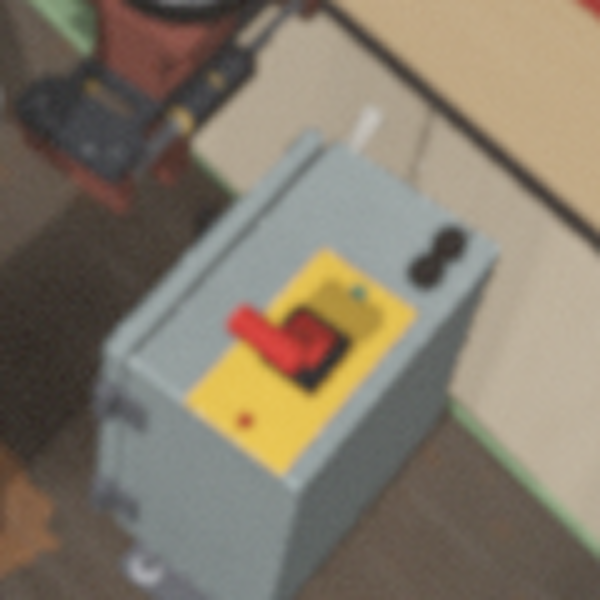

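The crop shows the door flush (seal line from (120,350) to (310,140)), holding by itself with the arm clear, so it has latched. Next is the lever.

step_arm(
  moves=[
    [0, 0, -1.2, 0, 1],
    [0, 0, -2.4, 0, 1],
    [0, 0, -3.6, 0, 1],
    [0, 0, -4.8, 0, 1],
    [0, 0, -6.0, 0, 1],
    [0, 0, -6.6, 0, 1],
    [-0.6, -0.8, -6.6, 0, 1],
    [-1.2, -1.5, -6.6, 0, 1],
    [-1.8, -2.2, -6.6, 0, 1],
    [-2.4, -2.9, -6.6, 0, 1],
  ],
)

```text
time_s: 12.77
position: [487.5, -22.1, 339.7]
tool_rot: [2.007, 2.417, 0.0]
force: [0.6, 0.0, 0.5]
gripper_width: 0.3
grip_force: 0.0
```

step_arm(
  moves=[
    [-0.6, -0.7, 0, 0, 1],
    [-1.2, -1.4, 0, 0, 1],
    [-1.8, -2.0, 0, 0, 1],
    [-2.3, -2.4, 0, 0, 1],
    [-2.3, -2.4, 0, 0, 1],
    [-2.3, -2.4, 0.6, 0, 1],
    [-2.3, -2.4, 1.2, 0, 1],
    [-2.3, -2.4, 1.2, 0, 1],
  ],
)

```text
time_s: 13.43
position: [428.8, -101.3, 301.1]
tool_rot: [-2.004, -2.415, 0.005]
force: [-0.5, -0.2, -0.5]
gripper_width: 0.7
grip_force: 0.0
```

Run:
```python
from h import *
ux=np.array([.18,-.984]);uy=np.array([.984,.18]);cen=np.array([537,-66])
o=env.observe();p=o["position"];d=p[:2]-cen;print(p,d@ux,d@uy,o["joints"].round(2),o["force"].round(1))
c=env.camera("wrist");W=cloud(c);save(c,"w4")
h=cv2.cvtColor(c["image"],cv2.COLOR_RGB2HSV)
B=np.stack([(W[...,:2]-cen)@ux,(W[...,:2]-cen)@uy,W[...,2]],-1)
m=((h[...,0]<6)|(h[...,0]>174))&(h[...,1]>150)&(B[...,2]>255)&(abs(B[...,0])<60)
P=B[m];print(len(P),np.nanpercentile(P,[5,50,95],axis=0).round(1) if len(P) else 0)
```

```text
[ 428.83316934 -101.27906579  301.14950421] 15.244571216990108 -112.78639321064338 [-0.55 -0.03  0.64  2.01  0.02  1.16  0.27] [-0.5 -0.2 -0.5]
1310 [[ -5.1 -75.6 262. ]
 [ 10.4 -69.  280. ]
 [ 27.  -54.6 282. ]]
```

View pics/w4.png

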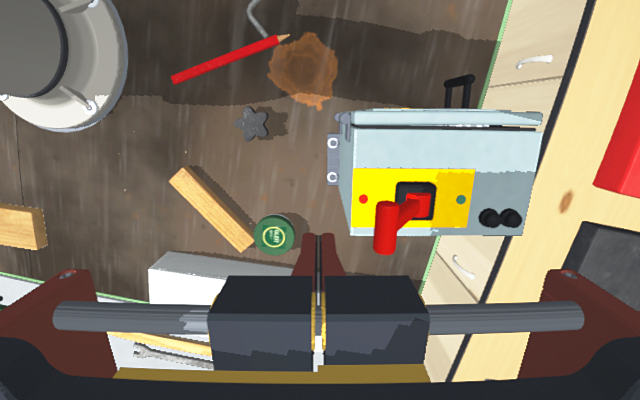

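The lever grip is at (385,228), the fingers at (318,250) on its off side, and the door is shut flush (top strip (345,118) to (540,120)). I lower and push.

step_arm(
  moves=[
    [0, 0, 0.6, 0, 1],
    [0, 0, 1.2, 0, 1],
    [0, 0, 1.25, 0, 1],
    [0, 0.3, 1.25, 0, 1],
    [0, 0.6, 1.25, 0, 1],
    [0, 0.8, 1.25, 0, 1],
    [0, 1.0, 1.25, 0, 1],
    [0, 1.2, 1.25, 0, 1],
    [0, 1.4, 1.25, 0, 1],
    [0, 1.6, 1.25, 0, 1],
  ],
)

```text
time_s: 14.32
position: [478.2, -92.7, 266.5]
tool_rot: [-2.006, -2.418, 0.0]
force: [-3.1, -0.7, 2.8]
gripper_width: 0.4
grip_force: 1.6
```

step_arm(
  moves=[
    [0, 0.2, 0, 0, 1],
    [0, 0.4, 0, 0, 1],
    [0, 0.6, 0, 0, 1],
    [0, 0.8, 0, 0, 1],
    [0, 1.0, 0, 0, 1],
    [0, 1.2, 0, 0, 1],
    [0, 1.2, 0, 0, 1],
  ],
)

```text
time_s: 14.9
position: [514.1, -85.6, 265.8]
tool_rot: [2.005, 2.418, -0.001]
force: [0.2, 0.1, -0.3]
gripper_width: 0.1
grip_force: 0.0
```

step_arm(
  moves=[
    [0, 0.1, 0, 0, 1],
    [0, 0.2, 0, 0, 1],
    [0, 0.3, 0, 0, 1],
    [0, 0.3, 0, 0, 1],
  ],
)

```text
time_s: 15.23
position: [522.4, -84.2, 266.1]
tool_rot: [2.005, 2.418, 0.0]
force: [-0.3, 0.6, -0.4]
gripper_width: 0.5
grip_force: 0.4
```

step_arm(
  moves=[
    [0, 0.1, 0, 0, 1],
    [0, 0.2, 0, 0, 1],
    [0, 0.2, 0, 0, 1],
  ],
)

```text
time_s: 15.48
position: [528.4, -83.1, 266.3]
tool_rot: [2.005, 2.418, 0.001]
force: [-1.2, 0.2, -0.3]
gripper_width: 0.8
grip_force: 0.4
```

```bash
cat > lev.py <<'E'
from h import *
ux=np.array([.18,-.984]);uy=np.array([.984,.18]);cen=np.array([537,-66])
o=env.observe();p=o["position"];d=p[:2]-cen;print(p,d@ux,d@uy,o["force"].round(1))
for n in("wrist","scene"):
    c=env.camera(n);W=cloud(c);save(c,n+"5")
    h=cv2.cvtColor(c["image"],cv2.COLOR_RGB2HSV)
    B=np.stack([(W[...,:2]-cen)@ux,(W[...,:2]-cen)@uy,W[...,2]],-1)
    m=((h[...,0]<6)|(h[...,0]>174))&(h[...,1]>150)&(B[...,2]>255)&(B[...,2]<300)&(abs(B[...,0]-10)<30)&(abs(B[...,1])<100)
    P=B[m];print(n,len(P),np.nanpercentile(P,[5,50,95],axis=0).round(1) if len(P) else 0)
    m=(B[...,2]>185)&(B[...,2]<206)&(B[...,0]<-45)&(B[...,0]>-130)&(abs(B[...,1]-60)<25)
    if m.any(): print("door",np.percentile(B[m][:,0],[5,50]))
E
python3 lev.py
```

```text
[528.43481929 -83.10167296 266.25859614] 15.286313660975205 -11.506438954087649 [-1.2  0.2 -0.3]
wrist 1718 [[ -5.3  -6.  261.6]
 [  6.8   5.1 282. ]
 [ 21.4  13.1 284.2]]
door [-65.70107942 -56.84490463]
scene 0 0
door [-49.86285118 -46.69842053]
```

step_arm(
  moves=[
    [0, 0.07, 0, 0, 1],
    [0, 0.14, 0, 0, 1],
    [0, 0.14, 0, 0, 1],
  ],
)

```text
time_s: 15.83
position: [532.2, -82.5, 266.1]
tool_rot: [2.006, 2.418, -0.0]
force: [-0.9, 0.3, 0.7]
gripper_width: 0.5
grip_force: 0.6
```

step_arm(
  moves=[
    [0, 0.07, 0, 0, 1],
    [0, 0.14, 0, 0, 1],
    [0, 0.14, 0, 0, 1],
  ],
)

```text
time_s: 16.08
position: [533.1, -82.4, 265.9]
tool_rot: [-2.003, -2.413, 0.007]
force: [-12.9, -1.3, 7.9]
gripper_width: 0.2
grip_force: 7.6
```

Firm stop felt at 13 N, so the lever is at its end. I back off and check.

step_arm(
  moves=[
    [0, -0.4, 0, 0, 1],
    [0, -0.8, 0, 0, 1],
    [0, -1.2, 0, 0, 1],
    [0, -1.2, -1, 0, 1],
    [0, -1.2, -2, 0, 1],
    [0, -1.2, -2.6, 0, 1],
    [0, -1.2, -2.6, 0, 1],
    [0, -1.2, -2.6, 0, 1],
  ],
)

```text
time_s: 16.75
position: [500.8, -88.5, 345.0]
tool_rot: [2.005, 2.417, 0.004]
force: [-0.2, 0.0, -0.3]
gripper_width: 0.4
grip_force: 0.0
```

```bash
python3 lev.py
```

```text
[500.75543299 -88.50089588 345.02888913] 15.61685948630165 -39.71481519390525 [-0.2  0.  -0.3]
wrist 1021 [[ -4.8  -5.2 259.2]
 [ 10.4   7.4 279.4]
 [ 26.6  16.1 281.7]]
door [-65.63797453 -56.84968638]
scene 78 [[ 10.3  -6.4 257.8]
 [ 16.8   3.4 275.5]
 [ 28.9  11.3 280.6]]
door [-64.34038471 -61.25745219]
```

View pics/wrist5.png

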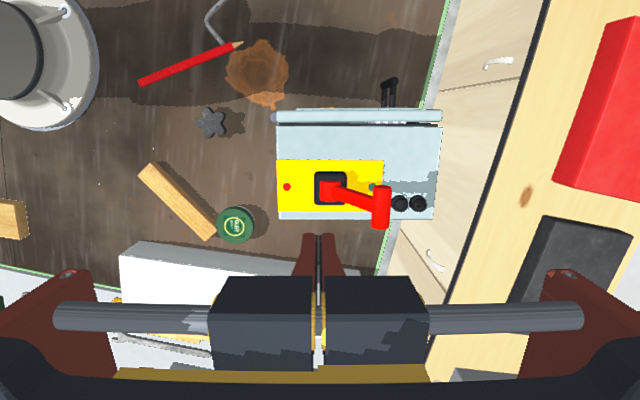

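The lever grip at (381,207) now leans over the green dot. The door is flush (line at y≈116), the wax tin (235,225) is undisturbed, and the arm touches nothing.

```bash
python3 -c "
from rig import env
print(env.job_done())"
```

```text
the job is handed in; nothing more can be done
None
```

The box door is latched shut and stays shut by itself, the isolator lever is fully over to on, and the job is handed in at about 17 s; push forces peaked near 15 N, and whether the door switch escaped harm was not visible and could not be checked.

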